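# Hold the battery lock open with its key

## Task

Take the key with the rectangular head out of the wooden key block, put it into the keyhole on top of the e-bike battery lock and push it fully home past the sticky pins (wiggle it if it sticks). Then turn it a quarter turn clockwise, as far as it goes, so that the bolt is drawn out of the battery, and finish while still gripping the key and holding it turned against its spring. Leave the two other keys standing in the block.

Things in the scene. Friction and masses are not known exactly. Their poses are not given: they have to be found in the camera images.
- battery_key: The key for the lock (rectangular black head). Origin: centre of its lower tip; z up along the key, x along the broad side of blade and head, y through their thickness. Flat steel blade z 0-20 mm, 14 (x) by 5 (y), tapering below z = 7 to 8 by 2 at the tip; round shank 5 mm thick to z = 33; round collar 22 mm wide, z 33-36; neck 8 mm thick to z = 46; head z 46-80. About 50 g.
- key_head (a point): Centre of the rectangular key's head, 63 mm above its tip: 30 (x) by 9 (y) by 34 mm (z), axes as the key's. The key is the same after half a turn about z. It starts upright, hanging by its collar in one of the block's holes, turned up to 0.4 rad about z against the block. The head's lower edge is 10 mm above the collar.
- round_key: Another key, to be left standing: round knob head about the key's axis, 24 mm in diameter, z 46-74 mm, and a round rod; same collar. Origin at the lower tip, z up.
- tee_key: Another key, to be left standing: T-shaped head, a round bar 50 mm long (x) and 11 mm thick at z = 68 mm, and a round rod; same collar. Origin at the lower tip, z up.
- key_block: Fixed light wooden block 170 (x) x 48 (y) x 45 mm high, origin at the centre of its underside. Three vertical square holes 17 mm wide in a row along x, at x = -55, 0 and +55 mm; the keys stand in them in any order, their tips 12 mm above the worktop.
- battery_mount: The fixed lock with its battery: aluminium rail 275 mm long on the worktop; origin under the keyhole at worktop height, z up, x along the keyhole's long side, y along the rail. Steel lock housing 62 x 62 mm, 75 mm high; a bolt 10 mm thick runs from it along +y into the grey battery pack, 78 mm wide, y = 53 to 223 mm, up to 70 mm high. Turning the key draws the bolt out of the pack.
- lock_face (a point): Centre of the keyhole at the lock's flat upper face, 75 mm above the worktop (flat screw heads 1.2 mm high in its corners); axes as the battery mount's. The keyhole is a slot 15.6 (x) by 6.6 mm (y) with a small chamfer; the key fits either way round. Fully home, the key's collar rests on the face: its origin is then 33 mm below this point.
- keyway (a point): Point in the keyhole 22 mm below the face; axes as the battery mount's. A fixed plate 10 mm thick is slotted above the barrel, which has the same slot and two sprung pins, 19 and 26 mm below the face, that resist the blade with several newtons. The barrel can turn only when the key is within 3 mm of fully home, and a turned key cannot be pulled out.
- barrel (a joint): Angle of the lock barrel: 0 at rest (slot under the keyhole), growing as the key turns clockwise seen from above, stop at 1.571 (a quarter turn). A spring turns it back: about 0.015 N m at 0, 0.055 N m at the stop. The blade has about 0.12 rad of play in the slot, so the key must be turned that much farther than the barrel.

How it is judged:
By the outcome, as a careful person would: the job done as asked, in the order asked, and still so for the second after the job is handed in, while the arm keeps its last pose, push and grip.
It also fails if it takes over 42 s, if anything falls off the work surface, if the arm or the gripper's body presses on something with over 40 N, if the wrist force passes 120 N, or if a joint passes its speed limit or range.

## Robot

A 6-joint arm with a two-finger parallel gripper is mounted at the origin on a cart in front of the work surface, level with it; the furniture and walls round the work are solid. World frame = base frame: x ahead of the robot, y to its left, z up, the work surface at z = 0. Lengths are in m, angles in rad, forces in N, time in s.
With the tool pointing down it reaches from about 0.3 to 0.875 m from the base axis. Payload 6.4 kg.
Tool frame: the origin (TCP) lies at the very end of the fingers, on their centre line; the grasp point (between the pads) lies grip_point_offset behind it (grip_point_offset is the distance from the TCP to the grasp point, in m); y points along the fingers, x is the direction in which the jaws open and shut, and the axes are right-handed (so a half turn about y gives the same grasp; the last joint's range is limited). The gripper opens to 85 mm and grips with 20 to 120 N. Pads are 22 mm wide; open, the fingers measure 114 mm over their backs; the gripper's body (76 mm by 85 mm) begins 54 mm behind the grasp point. The pads swing forward as they close: fully open they stand 13 mm farther back than shut.
Start: joints at [-1.351, 0.181, 1.607, -0, 1.354, -0.206], TCP at [0.238, -0.524, 0.231] pointing down, gripper open.
Joint ranges: [-2.99, 2.99], [-0.89, 2.07], [0.3, 2.58], [-1.14, 4.28], [0, 2.63], [-3.12, 3.12]. Speed limits (rad/s): [2.57, 2.57, 3.01, 3.14, 3.14, 3.14].

## Interface

Orientations are given as a unit quaternion [w, x, y, z].
In Python, from bench import get_obs, camera, camera_model, hand_in, grip_point_offset gives the robot as it stands.
- The arm moves only by the shell command python3 -m jog 'ROWS'. ROWS is JSON, a list of rows, each a list of 7 numbers: the shift along the tool's x, y, z in mm, then the turn, a rotation vector about the tool's x, y, z in degrees, then the gripper's target within -1 to 1 (shut at 1, half-way at 0, fully open at -1). In form: [[x, y, z, ax, ay, az, grip], ...]. A call has 1 to 8 rows; each row shifts and turns the commanded pose from where the row before left it, along the tool's axes as they then stand; what a row does not reach is not made up. A row lasts 1/12 s, in which the tool goes at most 41.7 mm and 7.16 degrees, less where a joint would pass 70% of its speed; a pose out of reach is approached as far as the arm can. A call is refused whole if a number of a shift passes 41.7 or a number of a turn 7.16, either way. A call with a gripper value outside its range is refused whole. The fingers move at their own pace and stop on an object; the grip force is fixed at half the most. Time passes only in rows, so rows that do not move let the fingers close. It gives the time, the measured TCP pose, the force and the opening at its end, in the units of the state.
- get_obs(): the state, without advancing time (a new reading comes with each control period).
- camera(name): name is "scene" or "top" or "wrist"; returns the picture (400x640x3 uint8, blue, green, red); there is no depth.
- camera_model(name): a dict with "K" (3x3 intrinsics, pixels), "pose" (4x4, takes a point from camera to world coordinates). Camera axes: x right, y down, z forward; pixel columns grow to the right and rows downward; lengths in m; the calibration is good to about 2 mm. A picture is of the moment at which its call begins: read the wrist's pose just before it. camera_model takes no time and is no camera call; for the wrist camera it gives the pose at the moment of the call.
- hand_in(): hands the job in, once; it reports no verdict.
The state is a dict: "time_s": time; "q": joint angles; "dq": joint speeds; "joint_efforts": joint torques, N m; "eef_pos": TCP position; "eef_rot": TCP orientation; "wrist_force": force on the tool from outside, world axes, zero at the start; "torque": the same for the moment, N m; "opening": opening from 0.0 (shut) to 1.0 (fully open).
Only numpy, scipy, OpenCV 4.12 (cv2) and the standard library are available. Lean on these libraries where they do the work, as an engineer would, in place of code of your own. Each camera call takes 0.05 s, during which the arm holds its last target.

## Working session

There is one attempt and no reset: what is moved stays moved. The work goes in short steps, Python scripts to look and compute and a shell command to move; the robot and the scene stay as the last step left them, time stands still between calls to the robot, and variables do not carry over. Pictures are saved under pics/ and viewed, and the job is handed in when it is done.

```bash
ls; mkdir -p pics; python3 - <<'E'
from bench import *
import cv2
print(get_obs()); print(grip_point_offset)
for n in("scene","top","wrist"):
    m=camera_model(n);print(n,m["K"],m["pose"])
    cv2.imwrite(f"pics/a_{n}.png",camera(n))
E
```

```text
pics
{'time_s': 0.0, 'q': array([-1.35130636e+00,  1.81559085e-01,  1.60801327e+00,  4.31903730e-06,
        1.35384830e+00, -2.06253387e-01]), 'dq': array([ 0.00059198,  0.00031202, -0.00034444, -0.00095324, -0.00185162,
        0.00213358]), 'joint_efforts': array([ 1.38628133e-03, -4.44865322e+01, -3.51338160e+01, -2.29361394e-04,
        8.89305258e-03,  6.17565092e-06]), 'eef_pos': array([ 0.23738826, -0.52308213,  0.23037149]), 'eef_rot': array([ 0.59480254, -0.59389248,  0.3835394 , -0.38262146]), 'wrist_force': array([-0.07076849, -1.14502179,  0.12475713]), 'torque': array([ 0.00391677, -0.00384916, -0.0179644 ]), 'opening': 1.0016775323052782}
0.0187
scene [[515.59853191   0.         312.35651061]
 [  0.         515.59853191 204.19301206]
 [  0.           0.           1.        ]] [[ 0.85966181 -0.30987851  0.40614885  0.10699948]
 [-0.51048501 -0.49046521  0.70629238 -0.85274747]
 [-0.01966295 -0.81450549 -0.57982254  0.6975949 ]
 [ 0.          0.          0.          1.        ]]
top [[421.52708694   0.         323.22645141]
 [  0.         421.52708694 204.88770209]
 [  0.           0.           1.        ]] [[-1.89187808e-02 -9.99497888e-01  2.54175291e-02  5.00900543e-01]
 [-9.99820861e-01  1.89271734e-02  8.96276978e-05 -1.12805065e-01]
 [-5.70664674e-04 -2.54112801e-02 -9.99676918e-01  9.07875255e-01]
 [ 0.00000000e+00  0.00000000e+00  0.00000000e+00  1.00000000e+00]]
wrist [[311.39365542   0.         320.22889414]
 [  0.         311.39365542 199.66071526]
 [  0.           0.           1.        ]] [[ 4.12371317e-01 -8.67564668e-01 -2.77995403e-01  3.07410883e-01]
 [-9.11015753e-01 -3.92850946e-01 -1.25373171e-01 -4.91474841e-01]
 [-4.41423425e-04  3.04958491e-01 -9.52365541e-01  3.73000516e-01]
 [ 0.00000000e+00  0.00000000e+00  0.00000000e+00  1.00000000e+00]]
```

View pics/a_scene.png

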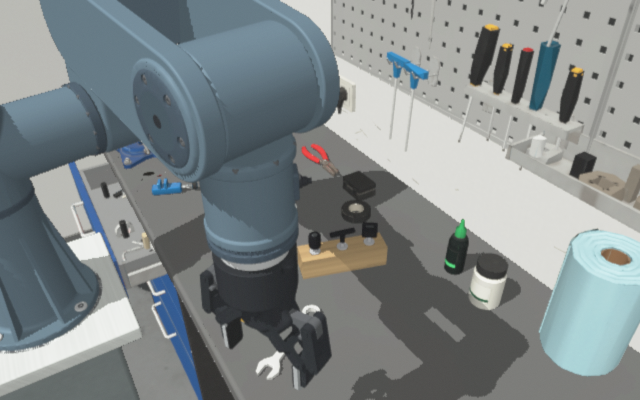

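View pics/a_top.png

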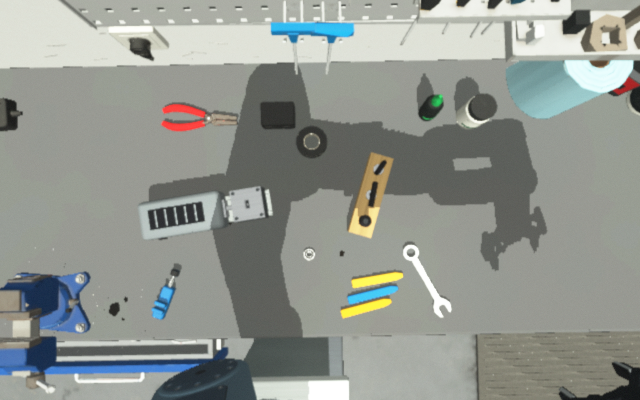

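View pics/a_wrist.png

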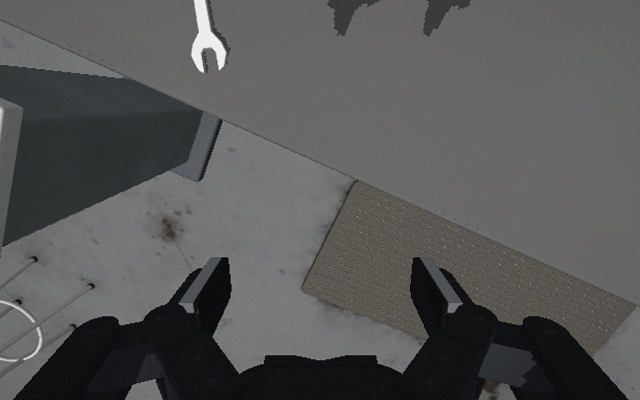

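The top view shows the block at about (371,195), with the keys at (379,167), (373,194) and (365,221). The lock is at about (248,204), with the battery to its left. Next I'll zoom in.

```bash
python3 - <<'E'
import cv2,numpy as np
a=cv2.imread("pics/a_top.png")
def up(s,f,lo=0):
    s=cv2.resize(s,None,fx=f,fy=f,interpolation=cv2.INTER_CUBIC);return np.clip(255*(s/255.)**0.6,0,255).astype(np.uint8)
cv2.imwrite("pics/b_blk.png",up(a[145:245,330:410],6)) 
cv2.imwrite("pics/b_lock.png",up(a[175:235,205:285],8))
s=cv2.imread("pics/a_scene.png")
cv2.imwrite("pics/b_sc.png",up(s[210:285,285:395],7))
E
```

```text
(no output)
```

View pics/b_blk.png

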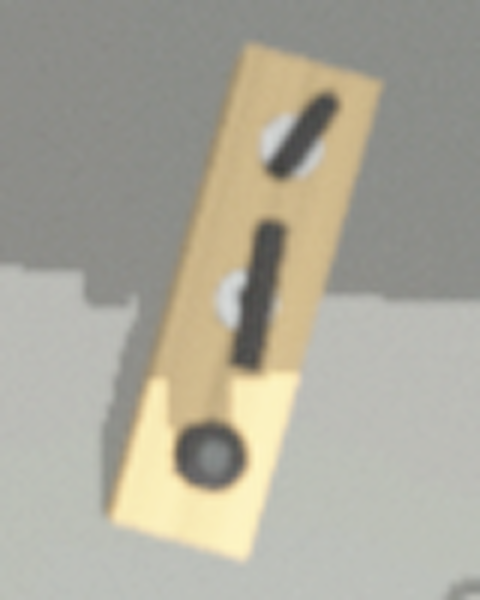

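View pics/b_lock.png

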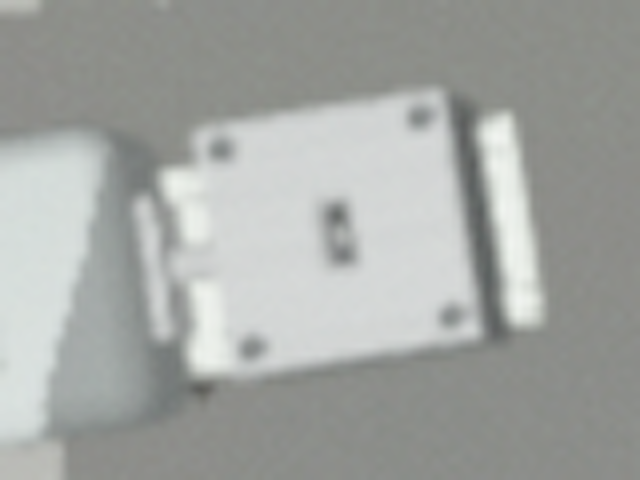

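View pics/b_sc.png

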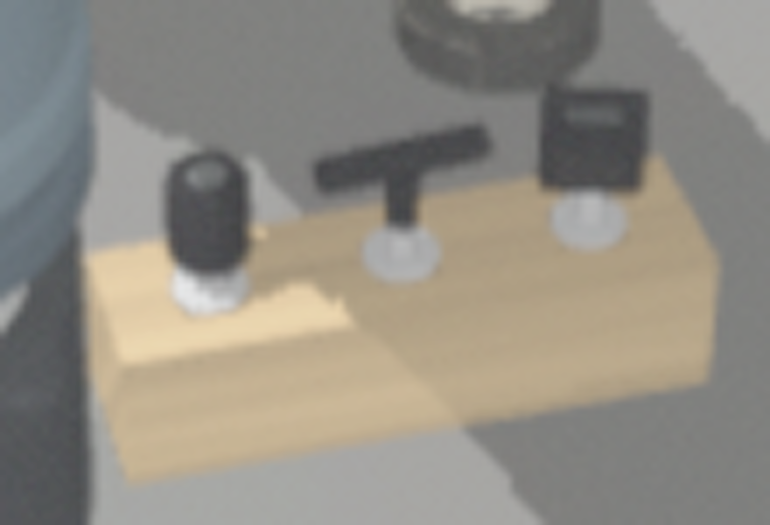

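```bash
cat > h.py <<'E'
import numpy as np
from bench import *
from scipy.spatial.transform import Rotation as R
def ray(m,p,z):
    K=m["K"];T=m["pose"];d=T[:3,:3]@np.linalg.solve(K,[p[0],p[1],1.]);c=T[:3,3]
    return c+d*(z-c[2])/d[2]
def proj(m,P):
    T=np.linalg.inv(m["pose"]);p=T[:3,:3]@np.asarray(P)+T[:3,3];q=m["K"]@p;return q[:2]/q[2]
def tool():
    o=get_obs();w,x,y,z=o["eef_rot"];return o,R.from_quat([x,y,z,w]).as_matrix()
E
python3 - <<'E'
from h import *
m=camera_model("top")
np.set_printoptions(precision=4,suppress=True)
b=[ray(m,(330+u/6-.4,145+v/6-.4),.045) for u,v in [(247,42),(383,82),(247,560),(108,517)]]
print(np.array(b),np.mean(b,0)); 
d=(b[0]+b[1]-b[2]-b[3]);bx=d/np.linalg.norm(d);print("blockang",np.arctan2(d[1],d[0]))
c=np.mean(b,0)
for s in(-.055,0,.055):print(c+bx*s)
h=[ray(m,(330+u/6-.4,145+v/6-.4),.092) for u,v in [(328,98),(280,172)]];d=h[0]-h[1];print("head",np.mean(h,0),d,np.arctan2(d[1],d[0]))
print("collar",ray(m,(330+292/6-.4,145+147/6-.4),.048))
l=[ray(m,(205+u/8-.4,175+v/8-.4),.075) for u,v in [(193,127),(447,90),(487,337),(228,380)]];print(np.array(l),np.mean(l,0))
d=(l[0]+l[3]-l[1]-l[2]);print("lock y ang",np.arctan2(d[1],d[0]))
print("slot",ray(m,(205+338/8-.4,175+233/8-.4),.075))
o,T=tool();print(T,o["eef_pos"])
E
```

```text
[[ 0.6305 -0.2124  0.045 ]
 [ 0.6158 -0.2587  0.045 ]
 [ 0.4535 -0.2086  0.045 ]
 [ 0.469  -0.1615  0.045 ]] [ 0.5422 -0.2103  0.045 ]
blockang -0.3022250071924928
[ 0.4897 -0.1939  0.045 ]
[ 0.5422 -0.2103  0.045 ]
[ 0.5947 -0.2267  0.045 ]
head [ 0.5929 -0.2248  0.092 ] [ 0.0237 -0.0161  0.    ] -0.5955606547666159
collar [ 0.5938 -0.2266  0.048 ]
[[0.5541 0.0737 0.075 ]
 [0.5621 0.0107 0.075 ]
 [0.5009 0.0018 0.075 ]
 [0.4915 0.0659 0.075 ]] [0.5271 0.038  0.075 ]
lock y ang 1.7066930585291884
slot [0.5272 0.0382 0.075 ]
[[ 0.4131 -0.0003  0.9107]
 [-0.9107  0.0013  0.4131]
 [-0.0013 -1.      0.0003]] [ 0.2374 -0.5232  0.2306]
```

```bash
python3 -m jog '[[-8,2,28,0,0,0,-1],[-9,4,32,0,0,0,-1],[-9,4,32,0,0,0,-1],[-9,4,32,0,0,0,-1],[-9,4,32,0,0,0,-1],[-9,4,32,0,0,0,-1],[-9,4,32,0,0,0,-1],[-9,4,32,0,0,0,-1]]'
python3 -m jog '[[-9,4,32,0,0,0,-1],[-9,4,32,0,0,0,-1],[-9,4,32,0,0,0,-1],[-9,4,32,0,0,0,-1],[-9,2,32,0,0,0,-1],[-8,0,35,0,0,0,-1],[0,0,0,0,-7,0,-1],[0,0,0,0,-7,0,-1]]'
python3 -m jog '[[0,0,0,0,-7,0,-1],[0,0,0,0,-7,0,-1],[0,0,0,0,-7,0,-1],[0,0,0,0,-7,0,-1],[0,0,0,0,-7,0,-1],[0,0,0,0,-7,0,-1],[0,0,0,0,-7,0,-1],[0,0,0,0,-7,0,-1]]'
python3 -m jog '[[0,0,0,0,-7,0,-1],[0,0,0,0,-7,0,-1],[0,0,0,0,-7,0,-1],[0,0,0,0,-7,0,-1],[0,0,0,0,-7,0,-1],[0,0,0,0,-7,0,-1],[0,0,0,0,-7,0,-1],[0,0,0,0,-2.6,0,-1]]'
python3 - <<'E'
from h import *
import cv2
np.set_printoptions(precision=4,suppress=True)
m=camera_model("wrist");o,T=tool();print(o["time_s"],o["eef_pos"],o["q"],o["wrist_force"]);print(T,np.arctan2(T[1,0],T[0,0]))
cv2.imwrite("pics/c_w.png",camera("wrist"));np.savez("c.npz",K=m["K"],pose=m["pose"])
for P in [(.5938,-.2266,.048),(.5929,-.2248,.092)]:print(proj(m,P))
E
```

```text
time_s: 0.82
eef_pos: [0.4386, -0.3535, 0.2009]
eef_rot: [0.594, -0.594, 0.383, -0.383]
wrist_force: [1.2, 0.3, -0.2]
opening: 0.997
time_s: 1.48
eef_pos: [0.5946, -0.224, 0.1825]
eef_rot: [0.638, -0.638, 0.305, -0.305]
wrist_force: [-0.4, 0.4, -0.1]
opening: 1.002
time_s: 2.15
eef_pos: [0.5932, -0.2259, 0.1828]
eef_rot: [0.707, -0.706, -0.029, 0.03]
wrist_force: [0.4, 0.3, -1.0]
opening: 0.999
time_s: 2.82
eef_pos: [0.5931, -0.226, 0.1828]
eef_rot: [0.624, -0.623, -0.334, 0.334]
wrist_force: [-0.4, -0.7, 0.8]
opening: 0.997
2.8167 [ 0.5931 -0.226   0.1828] [-0.5507  0.355   1.492  -0.      1.2955 -1.5343] [-0.4414 -0.6721  0.7718]
[[ 0.554  -0.0008 -0.8325]
 [ 0.8325  0.0005  0.554 ]
 [-0.     -1.      0.0009]] 0.9836538152308749
[321.3944 190.3282]
[322.7594 203.5086]
```

View pics/c_w.png

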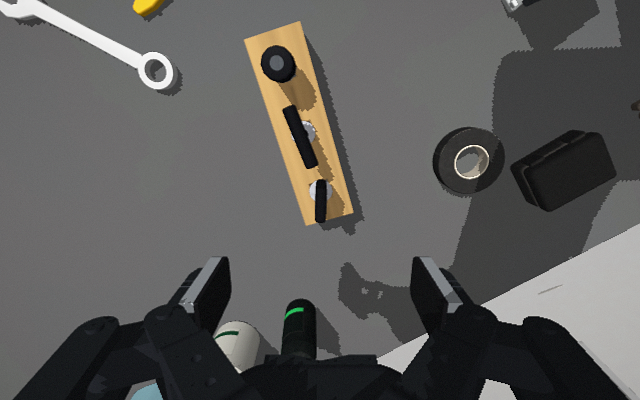

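The wrist view shows the rectangular head near (321,200), with its collar just visible at about (318,190). Its lower-left edge is hidden by nothing, so I'll zoom and measure it.

```bash
python3 - <<'E'
import cv2,numpy as np
a=cv2.imread("pics/c_w.png")[165:235,285:365]
s=cv2.resize(a,None,fx=8,fy=8,interpolation=cv2.INTER_CUBIC);cv2.imwrite("pics/c_z.png",np.clip(255*(s/255.)**0.5,0,255).astype(np.uint8))
E
```

```text
(no output)
```

View pics/c_z.png

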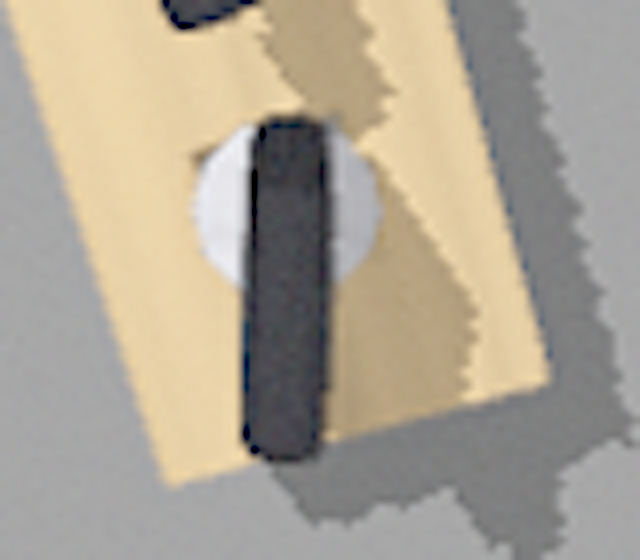

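```bash
python3 - <<'E'
from h import *
np.set_printoptions(precision=4,suppress=True)
m=np.load("c.npz")
f=lambda u,v:(285+u/8-.45,165+v/8-.45)
print("collar",ray(m,f(287,205),.048))
a,b=ray(m,f(289,190),.092),ray(m,f(282.5,450),.092)
d=b-a;print("head",a,b,(a+b)/2,np.linalg.norm(d),np.arctan2(d[1],d[0]))
print("blockcorners",ray(m,f(168,487),.045),ray(m,f(550,380),.045))
E
```

```text
collar [ 0.5932 -0.2273  0.048 ]
head [ 0.5816 -0.2193  0.092 ] [ 0.6038 -0.2348  0.092 ] [ 0.5927 -0.227   0.092 ] 0.02711042253533178 -0.6115569284743708
blockcorners [ 0.6155 -0.2595  0.045 ] [ 0.6294 -0.2136  0.045 ]
```

```bash
python3 -m jog '[[-0.8,15,-0.5,0,1,0,-1],[0,22,0,0,0,0,-0.5],[0,22,0,0,0,0,-0.2],[0,22,0,0,0,0,-0.2],[0,22,0,0,0,0,-0.2],[0,16,0,0,0,0,-0.2],[0,8,0,0,0,0,-0.2],[0,0,0,0,0,0,-0.2]]'
python3 - <<'E'
from h import *
import cv2
np.set_printoptions(precision=4,suppress=True)
o,T=tool();print(o["time_s"],o["eef_pos"],o["wrist_force"],o["opening"],np.arctan2(T[1,0],T[0,0]))
cv2.imwrite("pics/d_w.png",camera("wrist"))
E
```

```text
time_s: 3.53
eef_pos: [0.5917, -0.2261, 0.0537]
eef_rot: [0.629, -0.626, -0.325, 0.327]
wrist_force: [-0.4, 1.3, 0.1]
opening: 0.6
3.5333 [ 0.5917 -0.2261  0.0537] [-0.4176  1.2733  0.0681] 0.5996592898009124 0.9588814176105172
```

View pics/d_w.png

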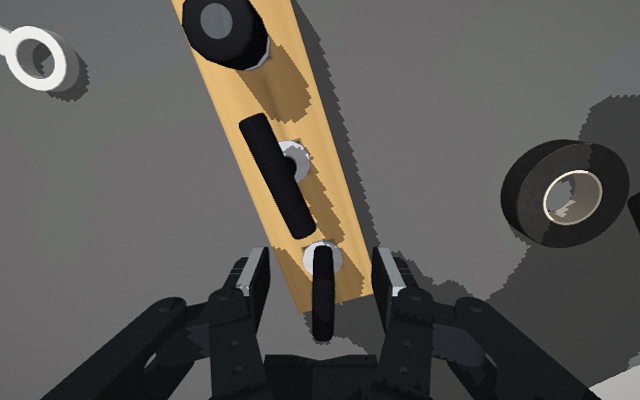

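The head is centred between the open jaws (about (322,290)). I'll nudge along z by 1.5 mm and close.

```bash
python3 -m jog '[[0,-0.5,-1.5,0,0,0,-0.2],[0,0,0,0,0,0,0.5],[0,0,0,0,0,0,1],[0,0,0,0,0,0,1],[0,0,0,0,0,0,1],[0,0,0,0,0,0,1],[0,0,0,0,0,0,1]]'
python3 -m jog '[[0,0,0,0,0,0,1],[0,0,0,0,0,0,1],[0,0,0,0,0,0,1]]'
python3 - <<'E'
from h import *
import cv2
np.set_printoptions(precision=4,suppress=True)
o,T=tool();print(o["time_s"],o["eef_pos"],o["wrist_force"],o["torque"],o["opening"],np.arctan2(T[1,0],T[0,0]))
cv2.imwrite("pics/e_w.png",camera("wrist"))
E
```

```text
time_s: 4.17
eef_pos: [0.5951, -0.2282, 0.0578]
eef_rot: [-0.627, 0.628, 0.327, -0.326]
wrist_force: [-0.9, 0.5, 4.4]
opening: 0.097
time_s: 4.42
eef_pos: [0.5951, -0.2282, 0.0578]
eef_rot: [-0.627, 0.628, 0.327, -0.326]
wrist_force: [-0.5, 1.1, 5.4]
opening: 0.1
4.4167 [ 0.5951 -0.2282  0.0578] [-0.5471  1.1024  5.3695] [ 0.0832  0.1459 -0.024 ] 0.09983085456480018 0.9598887325819445
```

View pics/e_w.png

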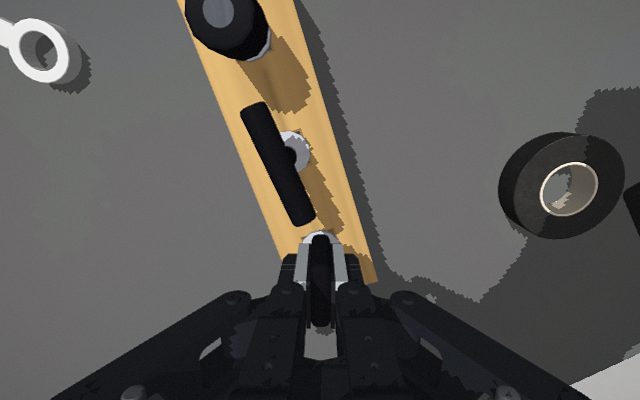

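```bash
python3 -m jog '[[0,-4,0,0,0,0,1],[0,-8,0,0,0,0,1],[0,-16,0,0,0,0,1],[0,-20,0,0,0,0,1],[0,-20,0,0,0,0,1],[0,-16,0,0,0,0,1],[0,-16,0,0,0,0,1],[0,0,0,0,0,0,1]]'
python3 - <<'E'
from h import *
import cv2
np.set_printoptions(precision=4,suppress=True)
o,T=tool();print(o["time_s"],o["eef_pos"],o["wrist_force"],o["torque"],o["opening"],np.arctan2(T[1,0],T[0,0]));print(T,o["q"])
for n in("scene","top","wrist"):cv2.imwrite(f"pics/f_{n}.png",camera(n))
s=cv2.imread("pics/f_scene.png");cv2.imwrite("pics/f_sz.png",cv2.resize(s[120:280,260:460],None,fx=4,fy=4,interpolation=cv2.INTER_CUBIC))
E
```

```text
time_s: 5.13
eef_pos: [0.5965, -0.229, 0.1612]
eef_rot: [-0.625, 0.629, 0.328, -0.325]
wrist_force: [0.2, -0.5, 0.2]
opening: 0.095
5.1333 [ 0.5965 -0.229   0.1612] [ 0.2425 -0.5283  0.1556] [-0.0135 -0.0303 -0.018 ] 0.09546301346565621 0.9600211132996748
[[ 0.5735  0.0054 -0.8192]
 [ 0.8192 -0.0034  0.5735]
 [ 0.0004 -1.     -0.0064]] [-0.552   0.3809  1.5036 -0.      1.2507 -1.512 ]
```

View pics/f_sz.png

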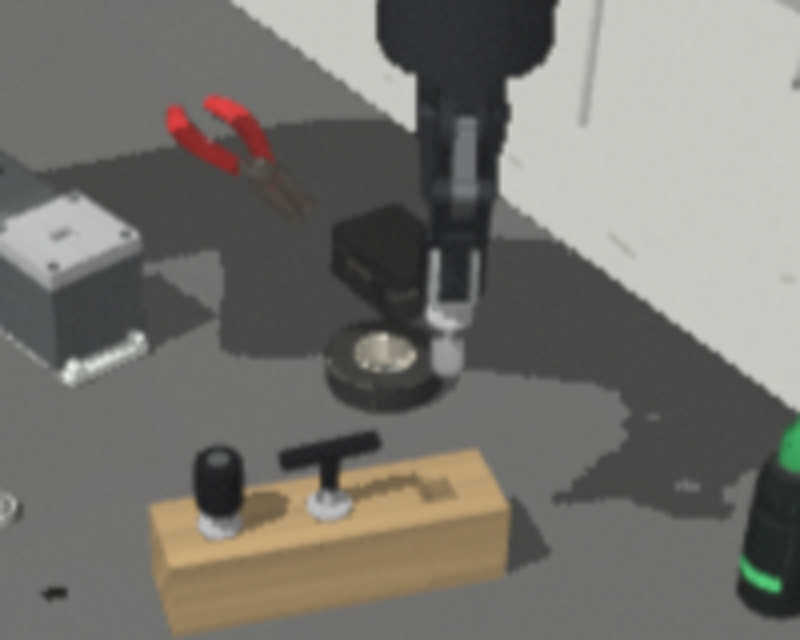

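View pics/f_wrist.png

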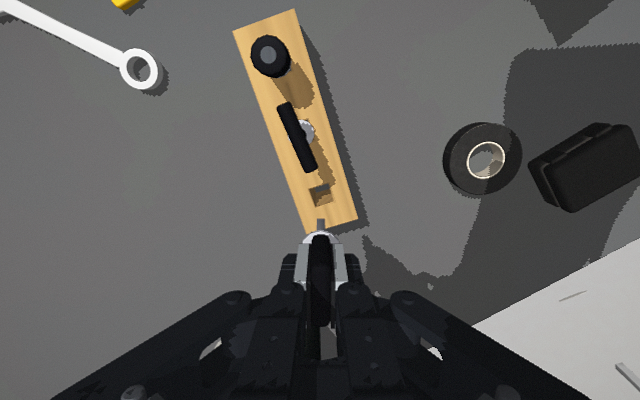

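The key is out: the scene crop shows it hanging upright at about (447,350) and the other two still standing. Next I'll check how it sits in the grip.

```bash
python3 - <<'E'
import cv2,numpy as np
def z(n,r,c,f,o):
    a=cv2.imread(n)[r[0]:r[1],c[0]:c[1]];s=cv2.resize(a,None,fx=f,fy=f,interpolation=cv2.INTER_CUBIC);cv2.imwrite(o,np.clip(255*(s/255.)**0.6,0,255).astype(np.uint8))
z("pics/f_wrist.png",(205,265),(285,355),10,"pics/f_w2.png")
z("pics/f_scene.png",(175,225),(350,395),12,"pics/f_s2.png")
E
```

```text
(no output)
```

View pics/f_w2.png

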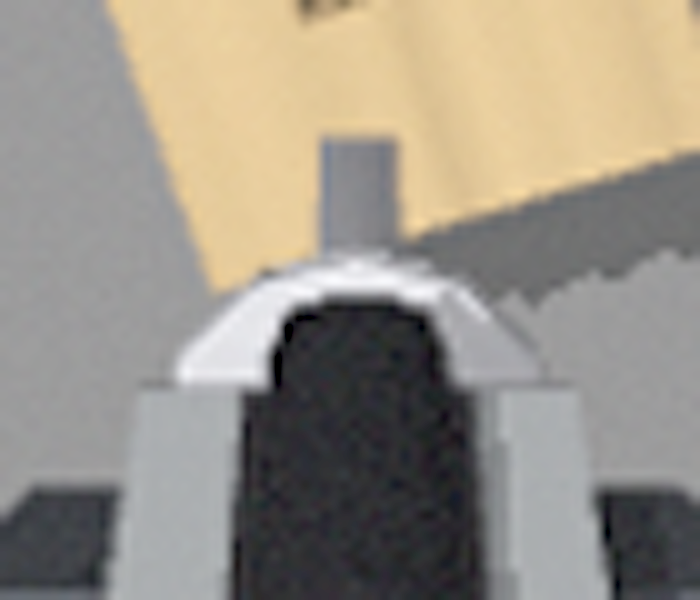

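View pics/f_s2.png

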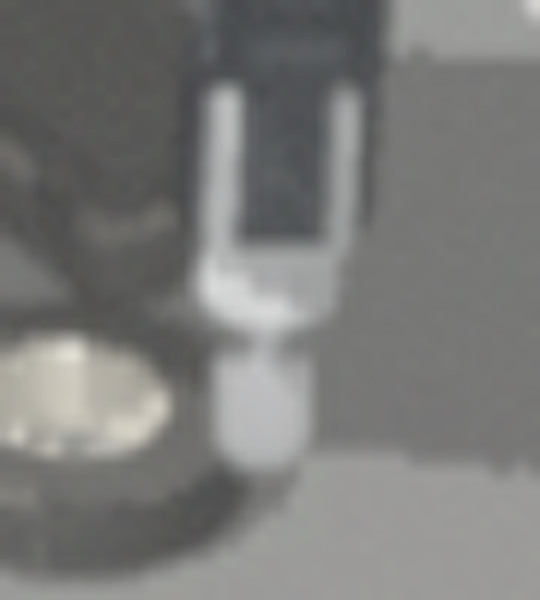

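```bash
python3 - <<'E'
from h import *
np.set_printoptions(precision=4,suppress=True)
m=camera_model("scene");o,T=tool();p=o["eef_pos"];c=m["pose"][:3,3]
def pl(u,v,off=0):
    q=(350+u/12-.46,175+v/12-.46);d=m["pose"][:3,:3]@np.linalg.solve(m["K"],[q[0],q[1],1.])
    n=T[:,0];X=c+d*(n@(p+n*off-c))/(n@d);return 1e3*(T.T@(X-p))
# near side surface has negative tool x (camera at -y)
for name,u,v,off in [("tip",265,470,-.001),("bladeL",215,360,-.0025),("bladeR",311,360,-.0025),("bladeTopC",263,345,-.0025),("collarL",198,290,0),("collarR",338,285,0),("collbottom",268,335,-.011),("fingL",203,150,-.01),("fingR",362,150,-.01)]:
    print(name,pl(u,v,off))
m=camera_model("wrist");
for z in(1.5,2,3,4):  # predicted wrist pixel for tip shoulder given offset
    for h in (39,42): print(z,h,(proj(m,p+T@np.array([0,h-0-7-0,z+7])*1e-3)-[285-.45,205-.45])*10)
E
```

```text
tip [-1.     41.5942 -1.2769]
bladeL [-2.5    19.5076  7.5483]
bladeR [-2.5    18.9901 -7.283 ]
bladeTopC [-2.5    16.3922  0.2633]
collarL [-0.      8.0723 10.6344]
collarR [ -0.       6.4086 -10.8379]
collbottom [-11.       8.478    0.0292]
fingL [-10.     -24.5508  11.3352]
fingR [-10.     -25.2906 -12.4165]
1.5 39 [374.6801 175.6472]
1.5 42 [374.4991 157.3483]
2 39 [374.6884 167.9126]
2 42 [374.5071 149.7153]
3 39 [374.7051 152.4057]
3 42 [374.5233 134.4126]
4 39 [374.7218 136.8482]
4 42 [374.5395 119.0608]
```

```bash
python3 -m jog '[[15,0,15,0,0,0,1],[26,0,25,0,0,0,1],[26,0,25,0,0,0,1],[26,0,25,0,0,0,1],[26,2,25,0,0,0,1],[26,3,25,0,0,0,1],[26,3,25,0,0,0,1],[25,3,25,0,0,0,1]]'
python3 -m jog '[[0,0,0,0.3,-5,0,1],[0,0,0,0,-7,0,1],[0,0,0,0,-7,0,1],[0,0,0,0,-7,0,1],[0,0,0,0,-7,0,1],[0,0,0,0,-7,0,1],[0,0,0,0,-2.8,0,1],[0,0,0,0,0,0,1]]'
cat > look.py <<'E'
from h import *
import cv2,sys
np.set_printoptions(precision=4,suppress=True)
n=sys.argv[1]
m=camera_model("wrist");o,T=tool();print(o["time_s"],o["eef_pos"],o["wrist_force"],o["torque"],o["opening"],np.arctan2(T[1,0],T[0,0]));print(T,o["q"])
cv2.imwrite(f"pics/{n}.png",camera("wrist"));np.savez(n+".npz",K=m["K"],pose=m["pose"],T=T,p=o["eef_pos"])
E
python3 look.py g
```

```text
time_s: 5.95
eef_pos: [0.5497, 0.0434, 0.144]
eef_rot: [0.628, -0.627, -0.326, 0.327]
wrist_force: [1.9, -0.1, -0.8]
opening: 0.097
time_s: 6.62
eef_pos: [0.5502, 0.0418, 0.1441]
eef_rot: [0.467, -0.462, -0.532, 0.534]
wrist_force: [-0.3, -0.0, 0.5]
opening: 0.096
6.6167 [0.5502 0.0418 0.1441] [-0.2685 -0.0428  0.4749] [0.0015 0.0005 0.0186] 0.09551611765358498 1.7085453863738898
[[-0.1373 -0.0075 -0.9905]
 [ 0.9905  0.0032 -0.1373]
 [ 0.0042 -1.      0.007 ]] [-0.1406  0.2293  1.7371  0.0023  1.1831 -1.8501]
```

View pics/g.png

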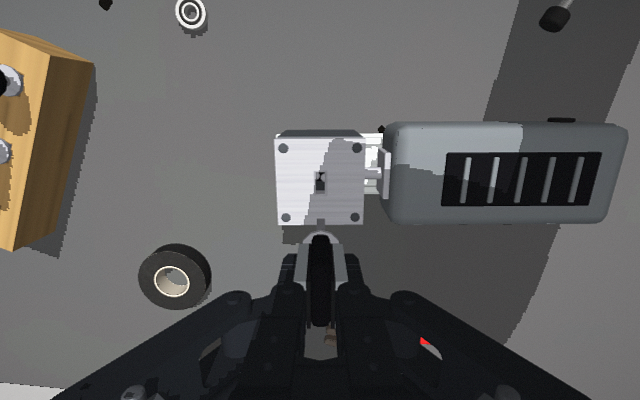

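```bash
python3 - <<'E'
import cv2,numpy as np
a=cv2.imread("pics/g.png")[125:255,260:380];s=cv2.resize(a,None,fx=6,fy=6,interpolation=cv2.INTER_CUBIC)
s=s[:600];cv2.imwrite("pics/g2.png",np.clip(255*(s/255.)**0.7,0,255).astype(np.uint8))
a=cv2.imread("pics/g.png")[160:250,285:355];s=cv2.resize(a,None,fx=6.6,fy=6.6,interpolation=cv2.INTER_CUBIC)
cv2.imwrite("pics/g3.png",np.clip(255*(s/255.)**0.7,0,255).astype(np.uint8))
E
```

```text
(no output)
```

View pics/g2.png

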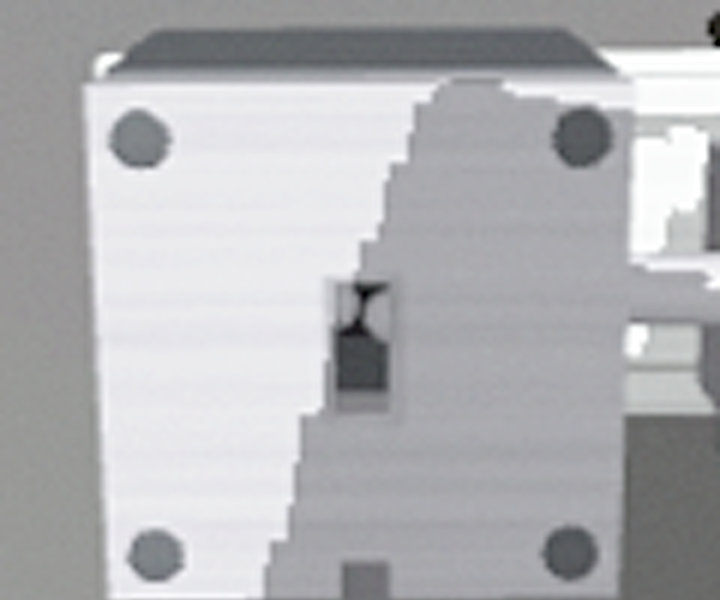

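View pics/g3.png

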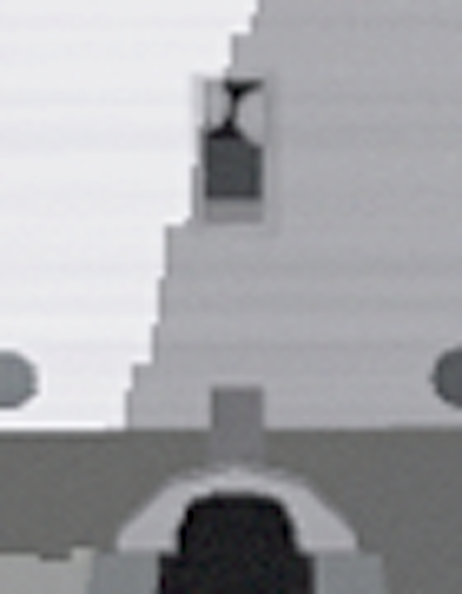

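```bash
python3 - <<'E'
from h import *
np.set_printoptions(precision=4,suppress=True)
m=np.load("g.npz");T=m["T"];p=m["p"]
f=lambda u,v:(260+u/6-.42,125+v/6-.42)
S=[ray(m,f(*q),.0762) for q in [(140,139),(582,137),(156,555),(570,551)]]
S=np.array(S);print(S,S.mean(0));d=S[1]+S[3]-S[0]-S[2];print("lock y ang",np.arctan2(d[1],d[0]),np.linalg.norm(S[0]-S[1]),np.linalg.norm(S[0]-S[2]))
d=S[0]+S[1]-S[2]-S[3];print("lock -x ang+pi/2",np.arctan2(d[1],d[0])+np.pi/2-np.pi*0)
sl=ray(m,f(361.5,345),.075);print("slot",sl)
for h in(41,41.6,42.2):
    # intersect ray with plane tool y = h-7
    q=f(365.5,562);dd=m["pose"][:3,:3]@np.linalg.solve(m["K"],[q[0],q[1],1.]);c=m["pose"][:3,3];n=T[:,1]
    X=c+dd*(n@(p-c)+(h-7)*1e-3)/(n@dd);l=T.T@(X-p)*1e3;print(h,"shoulder tool",l)
    ctr=p+T@(np.array([l[0],h,l[2]-7])*1e-3);print(" tip",ctr," slot-tip in tool mm",T.T@(sl-ctr)*1e3)
E
```

```text
[[0.5052 0.01   0.0762]
 [0.4982 0.0592 0.0762]
 [0.5545 0.0169 0.0762]
 [0.5472 0.0662 0.0762]] [0.5263 0.0381 0.0762]
lock y ang 1.7144978739794259 0.049664889316121626 0.04979665817329462
lock -x ang+pi/2 -1.4294985859979872
slot [0.5257 0.0379 0.075 ]
41 shoulder tool [-0.2498 34.     10.7866]
 tip [0.5462 0.0411 0.1031]  slot-tip in tool mm [-0.483  28.236  20.5517]
41.6 shoulder tool [-0.2503 34.6    10.5557]
 tip [0.5464 0.0412 0.1025]  slot-tip in tool mm [-0.4825 27.636  20.7827]
42.2 shoulder tool [-0.2508 35.2    10.3247]
 tip [0.5466 0.0412 0.1019]  slot-tip in tool mm [-0.482  27.036  21.0136]
```

```bash
python3 - <<'E'
from h import *
np.set_printoptions(precision=4,suppress=True)
m=np.load("g.npz");T=m["T"];p=m["p"]
def hit(q,y):
    dd=m["pose"][:3,:3]@np.linalg.solve(m["K"],[q[0],q[1],1.]);c=m["pose"][:3,3];n=T[:,1]
    X=c+dd*(n@(p-c)+y*1e-3)/(n@dd);return T.T@(X-p)*1e3
for v in(229.5,230.2,231):print("collar",hit((320.5,v),8.6)-[0,0,11])
for v in (218,218.5):print("shoulder",hit((320.5,v),34.6)-[0,0,7])
# head top-front: black edge in g3 v~492
print("head lower/top edge",hit((320.5,160+492/6.6-.4),8.6-13-0)-[0,0,15])
E
```

```text
collar [-0.2302  8.6     3.2423]
collar [-0.2304  8.6     2.8441]
collar [-0.2307  8.6     2.3883]
shoulder [-0.2482 34.6     3.7161]
shoulder [-0.2484 34.6     3.3908]
head lower/top edge [-0.2206 -4.4     2.365 ]
```

```bash
python3 -m jog '[[0,0,0,-0.8,-0.3,0.2,1],[-0.1,0,7,0,0,0,1],[-0.1,0,7,0,0,0,1],[-0.1,6,7,0,0,0,1],[0,8,0,0,0,0,1],[0,8,0,0,0,0,1],[0,2,0,0,0,0,1],[0,0,0,0,0,0,1]]'
python3 look.py i
python3 - <<'E'
import cv2,numpy as np
from bench import *
def z(a,r,c,f,o):
    a=a[r[0]:r[1],c[0]:c[1]];s=cv2.resize(a,None,fx=f,fy=f,interpolation=cv2.INTER_CUBIC);cv2.imwrite(o,np.clip(255*(s/255.)**0.7,0,255).astype(np.uint8))
z(cv2.imread("pics/i.png"),(170,260),(270,370),7,"pics/i2.png")
s=camera("scene");cv2.imwrite("pics/i_s.png",s);z(s,(140,220),(220,320),7,"pics/i3.png")
E
```

```text
time_s: 7.33
eef_pos: [0.5302, 0.0385, 0.1203]
eef_rot: [-0.462, 0.465, 0.536, -0.532]
wrist_force: [0.0, 0.3, -0.5]
opening: 0.095
7.3333 [0.5302 0.0385 0.1203] [ 0.0494  0.3271 -0.4895] [ 0.0005 -0.0139 -0.0284] 0.09500869148225219 1.7118296222417673
[[-0.1406  0.0078 -0.99  ]
 [ 0.9901  0.0016 -0.1406]
 [ 0.0005 -1.     -0.0079]] [-0.1528  0.2095  1.8161  0.0031  1.1085 -1.866 ]
```

View pics/i2.png

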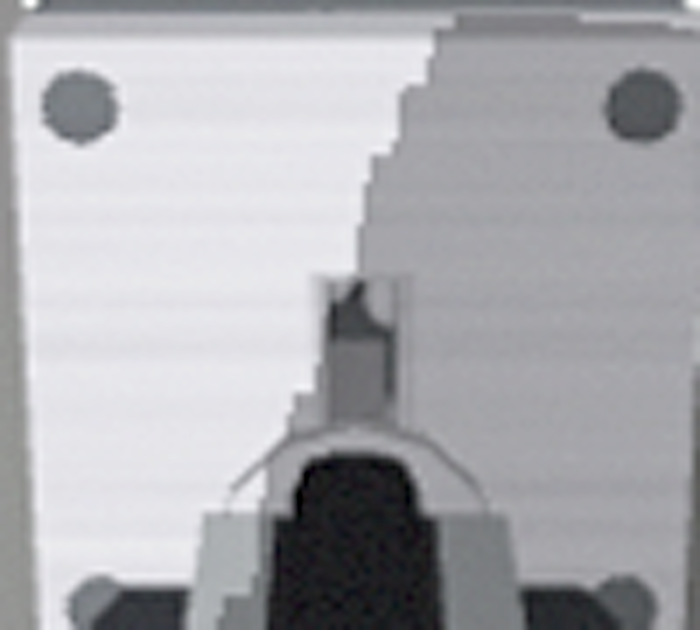

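View pics/i3.png

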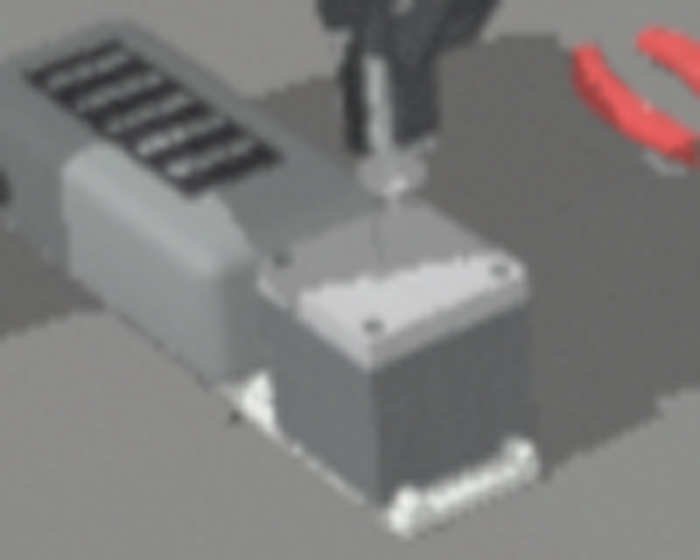

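```bash
python3 - <<'E'
from h import *
np.set_printoptions(precision=4,suppress=True)
m=np.load("i.npz");T=m["T"];p=m["p"]
f=lambda u,v:(270+u/7-.43,170+v/7-.43)
a,b=ray(m,f(80,106),.0762),ray(m,f(643,105),.0762);d=b-a;print(a,b,"lock y ang",np.arctan2(d[1],d[0]),np.linalg.norm(d))
y=d/np.linalg.norm(d);x=np.array([y[1],-y[0],0]);cen=(a+b)/2+x*.0248;print("centre",cen)
print("slot end,edges",[ray(m,f(*q),.075) for q in((362,280),(329,330),(396,330))])
se=ray(m,f(362,280),.075);print("slot end rel centre along x",(se-cen)@x*1e3, "mid y",((ray(m,f(362.5,330),.075)-cen)@y)*1e3)
for h in(41,41.6,42.2):
    q=f(357.5,338);dd=m["pose"][:3,:3]@np.linalg.solve(m["K"],[q[0],q[1],1.]);c=m["pose"][:3,3];n=T[:,1]
    X=c+dd*(n@(p-c)+(h-7)*1e-3)/(n@dd);l=T.T@(X-p)*1e3
    ctr=p+T@(np.array([l[0],h,l[2]-7])*1e-3);print(l," tip",ctr,"centre-tip tool",T.T@(cen-ctr)*1e3)
E
```

```text
[0.5051 0.01   0.0762] [0.498  0.0592 0.0762] lock y ang 1.713211344410255 0.04974537671812984
centre [0.5261 0.0381 0.0762]
slot end,edges [array([0.5182, 0.037 , 0.075 ]), array([0.5234, 0.0347, 0.075 ]), array([0.5226, 0.0408, 0.075 ])]
slot end rel centre along x -7.9747982280079635 mid y 0.07521100615265025
[-0.1562 34.     11.0676]  tip [0.5265 0.0378 0.0793] centre-tip tool [0.3862 3.0499 0.3868]
[-0.1564 34.6    10.8375]  tip [0.5267 0.0378 0.0787] centre-tip tool [0.3864 2.4499 0.6169]
[-0.1566 35.2    10.6075]  tip [0.527  0.0379 0.0781] centre-tip tool [0.3866 1.8499 0.847 ]
```

```bash
python3 -m jog '[[0.4,0,0.6,0,0,0,1],[0,0,0,0,0,0,1],[0,3,0,0,0,0,1],[0,3,0,0,0,0,1],[0,3,0,0,0,0,1],[0,0,0,0,0,0,1]]'; python3 look.py j
python3 - <<'E'
import cv2,numpy as np
a=cv2.imread("pics/j.png")[170:260,270:370];s=cv2.resize(a,None,fx=7,fy=7,interpolation=cv2.INTER_CUBIC);cv2.imwrite("pics/j2.png",np.clip(255*(s/255.)**0.7,0,255).astype(np.uint8))
E
```

```text
time_s: 7.93
eef_pos: [0.5292, 0.0388, 0.1115]
eef_rot: [-0.462, 0.465, 0.536, -0.532]
wrist_force: [-2.2, 0.1, -2.6]
opening: 0.096
7.9333 [0.5292 0.0388 0.1115] [-2.2111  0.0897 -2.594 ] [-0.1359  0.4899 -0.0411] 0.09640820424108439 1.7121112370349176
[[-0.1408  0.0073 -0.99  ]
 [ 0.99    0.0015 -0.1408]
 [ 0.0004 -1.     -0.0075]] [-0.1523  0.2207  1.8233  0.0029  1.0906 -1.8657]
```

View pics/j2.png

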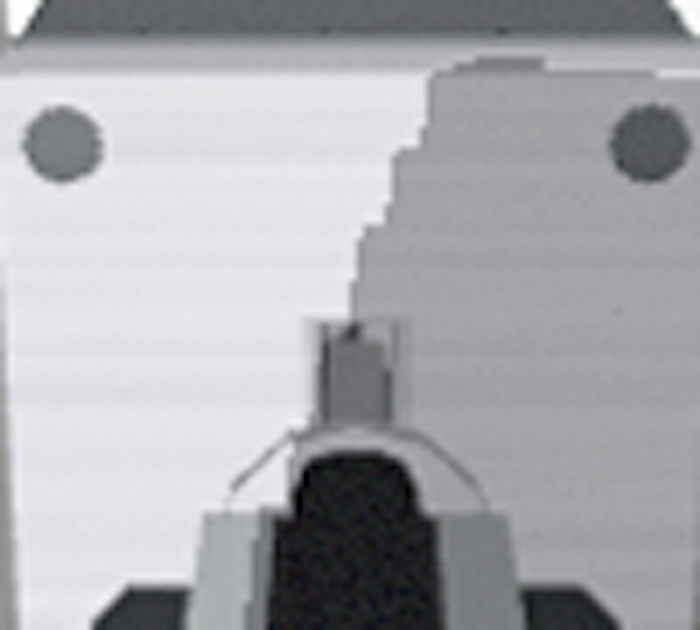

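The blade has entered the slot (blade 331–388, slot 322–392 in the crop). There is a light side load toward −x, so I'll shift slightly along +z and continue down.

```bash
python3 -m jog '[[0,0,0.6,0,0,0,1],[0,3,0,0,0,0,1],[0,3,0,0,0,0,1],[0,0,0,0,0,0,1]]'; python3 -m jog '[[0,3,0,0,0,0,1],[0,3,0,0,0,0,1],[0,0,0,0,0,0,1]]'; python3 look.py k
```

```text
time_s: 8.32
eef_pos: [0.5292, 0.0387, 0.1059]
eef_rot: [-0.461, 0.465, 0.536, -0.532]
wrist_force: [-3.4, -1.5, -2.4]
opening: 0.092
time_s: 8.57
eef_pos: [0.5293, 0.0383, 0.1002]
eef_rot: [-0.461, 0.466, 0.536, -0.532]
wrist_force: [-4.8, -2.1, 0.5]
opening: 0.1
8.5667 [0.5293 0.0383 0.1002] [-4.8306 -2.1004  0.542 ] [-0.4255  0.8988  0.0397] 0.09952152725717729 1.712266316228199
[[-0.141   0.0085 -0.99  ]
 [ 0.99    0.0006 -0.141 ]
 [-0.0006 -1.     -0.0085]] [-0.1528  0.2372  1.8301  0.0022  1.0659 -1.8661]
```

```bash
python3 -m jog '[[-0.3,0,1.2,0,0,0,1],[0,2,0,0,0,0,1],[0,2,0,0,0,0,1],[0,0,0,0,0,0,1]]'; python3 look.py l
```

```text
time_s: 8.95
eef_pos: [0.5291, 0.0382, 0.0969]
eef_rot: [-0.461, 0.466, 0.537, -0.531]
wrist_force: [-3.2, -0.8, 2.2]
opening: 0.089
8.95 [0.5291 0.0382 0.0969] [-3.2354 -0.7542  2.2463] [-0.2029  0.6527 -0.0201] 0.08947231816512909 1.7121393588982061
[[-0.1409  0.0109 -0.99  ]
 [ 0.99    0.0012 -0.1409]
 [-0.0004 -0.9999 -0.0109]] [-0.1537  0.2405  1.834   0.0032  1.0565 -1.8674]
```

```bash
python3 -m jog '[[-0.2,3,0.8,0,0,0,1],[0,3,0,0,0,0,1],[0,3,0,0,0,0,1],[0,0,0,0,0,0,1]]'; python3 -m jog '[[0,3,0.3,0,0,0,1],[0,3,0,0,0,0,1],[0,0,0,0,0,0,1]]'; python3 look.py m
```

```text
time_s: 9.33
eef_pos: [0.5291, 0.0381, 0.0879]
eef_rot: [-0.461, 0.466, 0.537, -0.531]
wrist_force: [0.7, 0.8, 0.5]
opening: 0.095
time_s: 9.58
eef_pos: [0.5305, 0.0382, 0.0871]
eef_rot: [-0.46, 0.467, 0.538, -0.53]
wrist_force: [-14.8, 3.6, 40.8]
opening: 0.095
9.5833 [0.5305 0.0382 0.0871] [-14.7581   3.5882  40.7858] [0.6437 2.567  0.0239] 0.09547614732312543 1.7125157362230141
[[-0.1412  0.0149 -0.9899]
 [ 0.99    0.0014 -0.1412]
 [-0.0007 -0.9999 -0.0149]] [-0.1537  0.2562  1.8384  0.0043  1.0326 -1.8684]
```

```bash
python3 -m jog '[[0,-2,0,0,0,0,1],[0,0,0,0,0,0,1]]'; python3 look.py n
python3 - <<'E'
import cv2,numpy as np
from bench import *
def z(a,r,c,f,o):
    a=a[r[0]:r[1],c[0]:c[1]];s=cv2.resize(a,None,fx=f,fy=f,interpolation=cv2.INTER_CUBIC);cv2.imwrite(o,np.clip(255*(s/255.)**0.7,0,255).astype(np.uint8))
z(cv2.imread("pics/n.png"),(190,290),(260,380),6,"pics/n2.png")
s=camera("scene");cv2.imwrite("pics/n_s.png",s);z(s,(150,210),(230,310),8,"pics/n3.png")
E
```

```text
time_s: 9.8
eef_pos: [0.5304, 0.0382, 0.0872]
eef_rot: [-0.46, 0.467, 0.538, -0.53]
wrist_force: [-6.0, 2.0, 23.8]
opening: 0.097
9.8 [0.5304 0.0382 0.0872] [-5.9797  2.0268 23.7965] [0.5201 1.1024 0.0477] 0.09723516193725185 1.7122387298127062
[[-0.141   0.0157 -0.9899]
 [ 0.99    0.0015 -0.141 ]
 [-0.0007 -0.9999 -0.0158]] [-0.1538  0.2552  1.8394  0.0046  1.0317 -1.8684]
```

View pics/n2.png

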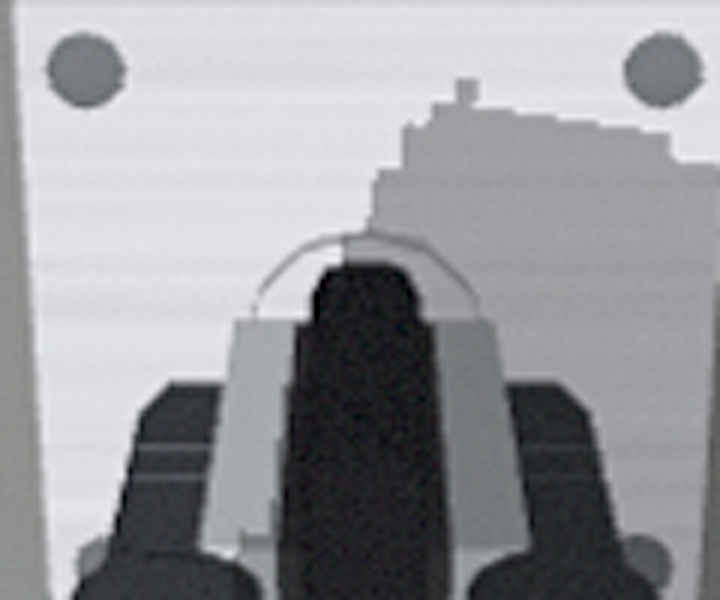

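View pics/n3.png

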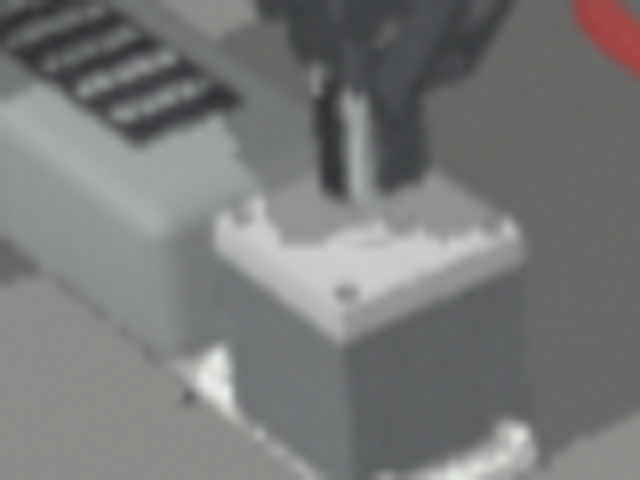

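```bash
python3 - <<'E'
from h import *
np.set_printoptions(precision=4,suppress=True)
m=np.load("n.npz");T=m["T"];p=m["p"]
f=lambda u,v:(260+u/6-.42,190+v/6-.42)
for z in(.075,.078):
  a,b,c=[ray(m,f(*q),z) for q in((254,312),(479,312),(366,233))];print(z,np.linalg.norm(a-b),c,(a+b)/2)
a,b=ray(m,f(85,70),.0762),ray(m,f(663,70),.0762);print(np.linalg.norm(a-b))
d=(b-a)/np.linalg.norm(b-a);x=np.array([d[1],-d[0],0]);cen=(a+b)/2+x*.0248;print(cen)
for z in(.075,.078,.081):print(z,(ray(m,f(366,233),z)-cen)@x*1e3)
E
```

```text
0.075 0.02040947668134793 [0.5173 0.0362 0.075 ] [0.525  0.0373 0.075 ]
0.078 0.020010405267182035 [0.516 0.036 0.078] [0.5235 0.0371 0.078 ]
0.04975514745703983
[0.5261 0.0381 0.0762]
0.075 -8.997776329625477
0.078 -10.321896802287998
0.081 -11.64601727495052
```

The collar appears flush on the face, and the force rose stiffly at the height expected for fully home. I'll ease the push, then turn about the key axis, which sits about 4.3 mm along tool +z from the TCP.

```bash
python3 -m jog '[[0,-0.8,0,0.3,0,0,1],[0,0,0,0,0,0,1],[-0.5,0,0,0,7,0,1],[-0.5,0,0,0,7,0,1],[-0.5,0,0,0,7,0,1],[0,0,0,0,0,0,1]]'; python3 look.py o
```

```text
time_s: 10.4
eef_pos: [0.5305, 0.0374, 0.0872]
eef_rot: [-0.553, 0.556, 0.442, -0.435]
wrist_force: [-3.9, 6.1, 16.9]
opening: 0.093
10.4 [0.5305 0.0374 0.0872] [-3.8792  6.0711 16.9063] [ 0.9704  0.5987 -0.0554] 0.0928209830983722 1.3388786080898523
[[ 0.2298  0.0106 -0.9732]
 [ 0.9732  0.0021  0.2299]
 [ 0.0045 -0.9999 -0.0099]] [-0.1553  0.2584  1.8351  0.0043  1.0379 -1.4964]
```

```bash
python3 -m jog '[[0,0,0,0,7,0,1],[-0.3,0,0,0,7,0,1],[-0.5,0,0,0,7,0,1],[-0.5,0,0,0,7,0,1],[0,0,0,0,0,0,1]]'; python3 look.py p
```

```text
time_s: 10.87
eef_pos: [0.5299, 0.0363, 0.0872]
eef_rot: [-0.643, 0.645, 0.295, -0.288]
wrist_force: [-3.1, 5.7, 16.2]
opening: 0.1
10.8667 [0.5299 0.0363 0.0872] [-3.0542  5.6504 16.2368] [1.099  0.474  0.0213] 0.1003630813116157 0.8503038450044282
[[ 0.6597  0.0108 -0.7514]
 [ 0.7515  0.0022  0.6598]
 [ 0.0088 -0.9999 -0.0067]] [-0.1576  0.257   1.8369  0.0045  1.0374 -1.0101]
```

```bash
python3 -m jog '[[-0.5,0,0,0,7,0,1],[-0.5,0,0,0,7,0,1],[-0.5,0,0,0,7,0,1],[-0.5,0,0,0,7,0,1],[0,0,0,0,0,0,1]]'; python3 -m jog '[[-0.5,0,0,0,7,0,1],[-0.5,0,0,0,7,0,1],[-0.4,0,0,0,6,0,1],[0,0,0,0,0,0,1],[0,0,0,0,0,0,1]]'; python3 look.py q
```

```text
time_s: 11.33
eef_pos: [0.5287, 0.0355, 0.0873]
eef_rot: [0.696, -0.695, -0.131, 0.123]
wrist_force: [-1.0, 8.0, 16.8]
opening: 0.098
time_s: 11.75
eef_pos: [0.5276, 0.0353, 0.0873]
eef_rot: [0.708, -0.706, -0.011, 0.002]
wrist_force: [-0.5, 8.7, 14.6]
opening: 0.094
11.75 [0.5276 0.0353 0.0873] [-0.5434  8.739  14.5617] [1.4693 0.1625 0.0445] 0.09413730180224565 0.018524923589160587
[[ 0.9998  0.0121 -0.0186]
 [ 0.0185  0.003   0.9998]
 [ 0.0121 -0.9999  0.0028]] [-0.1609  0.2512  1.8441  0.0057  1.0349 -0.1824]
```

View pics/q.png

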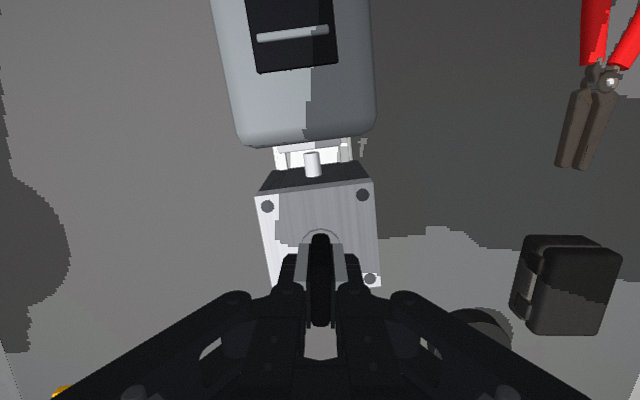

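The bolt's end at (313,152) now stands clear of the pack. I'll turn a few more degrees to be sure it is against the stop.

```bash
python3 -m jog '[[-0.2,0,0,0,3,0,1],[0,0,0,0,0,0,1],[0,0,0,0,0,0,1]]'; python3 look.py r;python3 -m jog '[[-0.2,0,0,0,3,0,1],[0,0,0,0,0,0,1],[0,0,0,0,0,0,1]]'; python3 look.py s
```

```text
time_s: 12.05
eef_pos: [0.5274, 0.0353, 0.0873]
eef_rot: [0.708, -0.706, 0.007, -0.016]
wrist_force: [0.3, 9.0, 15.2]
opening: 0.095
12.05 [0.5274 0.0353 0.0873] [ 0.3029  8.9804 15.1821] [1.4655 0.1351 0.1502] 0.09523975348756294 -0.033212867179716415
[[ 0.9994  0.0122  0.0332]
 [-0.0332  0.0029  0.9994]
 [ 0.0121 -0.9999  0.0033]] [-0.1609  0.2509  1.8445  0.0056  1.0346 -0.1306]
time_s: 12.35
eef_pos: [0.5273, 0.0353, 0.0873]
eef_rot: [0.708, -0.705, 0.026, -0.034]
wrist_force: [1.1, 8.4, 15.0]
opening: 0.095
12.35 [0.5273 0.0353 0.0873] [ 1.1499  8.3992 15.0157] [1.5185 0.0241 0.3532] 0.0945926452565735 -0.08519945924700714
[[ 0.9963  0.0123  0.085 ]
 [-0.0851  0.0028  0.9964]
 [ 0.0121 -0.9999  0.0038]] [-0.1609  0.2505  1.845   0.0055  1.0343 -0.0785]
```

The vertical torque went from 0.04 to 0.15 to 0.35 N·m, so the barrel is against its stop. Now a hold check and a final look.

```bash
python3 -m jog '[[0,0,0,0,0,0,1],[0,0,0,0,0,0,1],[0,0,0,0,0,0,1],[0,0,0,0,0,0,1],[0,0,0,0,0,0,1],[0,0,0,0,0,0,1],[0,0,0,0,0,0,1],[0,0,0,0,0,0,1]]'; python3 look.py t
python3 - <<'E'
import cv2,numpy as np
from bench import *
a=cv2.imread("pics/t.png")[120:300,230:410];cv2.imwrite("pics/t2.png",cv2.resize(a,None,fx=3.3,fy=3.3,interpolation=cv2.INTER_CUBIC))
s=camera("scene");cv2.imwrite("pics/t_s.png",s)
E
```

```text
time_s: 13.07
eef_pos: [0.5273, 0.0353, 0.0873]
eef_rot: [0.708, -0.705, 0.026, -0.034]
wrist_force: [0.1, 8.3, 14.9]
opening: 0.098
13.0667 [0.5273 0.0353 0.0873] [ 0.0554  8.3448 14.8591] [1.4859 0.0795 0.3368] 0.09837589782239972 -0.08503678384194513
[[ 0.9963  0.0124  0.0849]
 [-0.0849  0.0028  0.9964]
 [ 0.0121 -0.9999  0.0038]] [-0.161   0.2505  1.845   0.0055  1.0344 -0.0787]
```

View pics/t2.png

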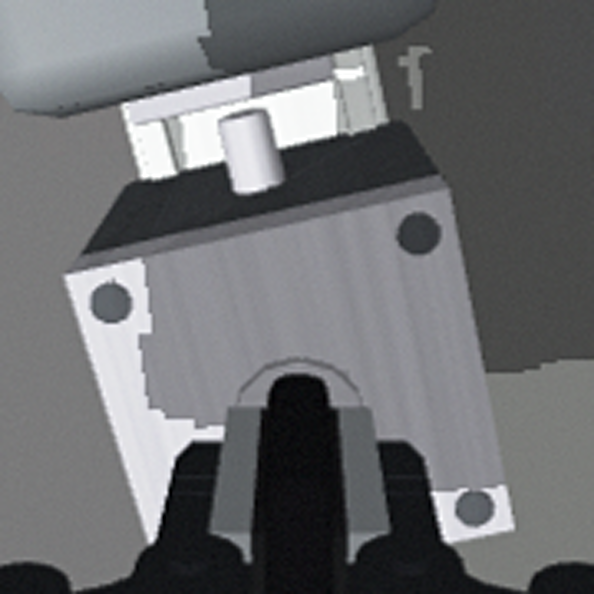

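View pics/t_s.png

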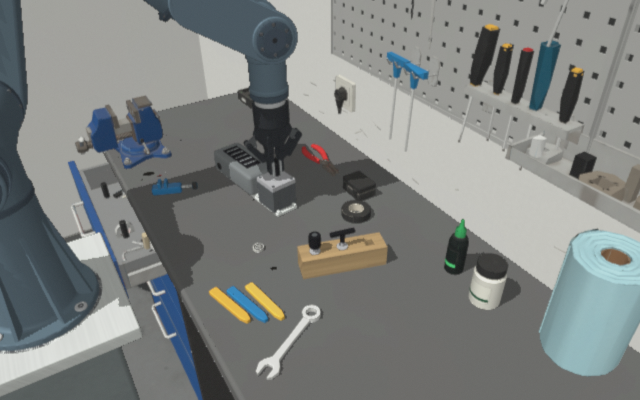

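The bolt end at (245,115) in the crop is clear of the pack, the collar is on the face, and the head is gripped. The two other keys still stand in the block at (315,242) and (342,238).

```bash
python3 -c "
from bench import *
print(hand_in())"
```

```text
the job is handed in; nothing more can be done
None
```

I took the rectangular-headed key out of the block, pushed it fully home in the battery lock and turned it clockwise to its stop. I handed the job in at about 13 s, still gripping the key and holding it turned.

**Last checks:**
- **Key home:** the collar looks flush on the lock face. The push force rose stiffly to about 41 N at the height expected for a fully home key, and I then eased it to about 15 N.
- **Turn:** the tool turned about 1.80 rad, against the roughly 1.69 rad needed. The turning torque climbed to about 0.35 N·m, which shows the barrel is against its stop. It held steady through 0.7 s of waiting.
- **Bolt:** the wrist picture shows its end clear of the battery pack.
- **Other keys:** the round and tee keys still stand in the block.

**What disagreed:**
- **Key position in the grip:** the scene camera placed the tip 41.6 mm below the tool point, but the grasp and the seating height gave about 45 mm. The scene and wrist cameras also differed by about 3 mm on the sideways offset. I used the wrist camera and the force readings to insert the key.
- **Collar height:** the wrist picture put the collar about 1.5 mm above its seated height. That is within measurement error and inside the 3 mm the lock needs to turn.
- **Side load:** about 8 N of sideways force on the tool remained at the end.

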